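# Start the glass kiln

### The job

Start the glass kiln on its full-fuse programme: gently push the raised kiln lid down until it is fully shut, then tip the red mains rocker on the control desk fully on by its white-bar half, then press the blue programme key right down, and last press the green start key right down. Press and push with the fingers only, letting each key spring back up: lift nothing, leave the white, yellow and red keys unpressed and the things standing about undisturbed.

Things in the scene. Friction and masses are not known exactly. Their poses are not given: they have to be found in the camera images.
- kiln: bench-top glass kiln, fixed: aluminium box 280 x 280 mm, 150 mm high, with a hinged slab lid on top; origin under its centre on the table; x runs from the front (handle side) to the hinges at the back, z up. Hinges, a socket box on its right side and the lid handle in front reach up to 42 mm beyond it, all lower than the lid's top
- lid (a joint): kiln lid: slab 280 x 280 mm, 55 mm thick, 0.8 kg, black bar handle in front; angle in rad, 0 = fully shut, grows as the front edge is raised (starts 0.20 to 0.38). A stiff hinge keeps it at any angle; about 2 to 5 N downward near the front edge moves it
- lid_push (a point): point on the top face of the lid, on its centre line, 45 mm behind the front edge and 235 mm from the hinge; moves with the lid. With the lid shut it is 208 mm above the table
- lid_hinge (a point): centre of the lid's hinge line at the back of the kiln, 140 mm behind the kiln's origin, 152 mm above the table; the hinge line runs along the kiln's y
- console: kiln control desk, fixed, 240 mm deep (x, front to back) and 320 wide (y, to the left); origin under its centre. Its panel slopes down 12 degrees to the operator, 70 to 120 mm high. Left: red mains rocker in a black frame. Middle: white, yellow, blue programme keys in a row, 55 mm apart, in any order. In front: green start key, and 75 mm right of it a red mushroom stop key
- rocker (a joint): red mains rocker, 44 mm along the slope, 26 mm wide, pivoted in its middle 11 mm above the panel; angle in rad: 0 = off (its far half, with the white bar, stands up), 0.28 = fully on (far half pressed down, parallel to the panel). Stiff: needs about 3 N at the middle of the far half; stays where it is left
- rocker_on (a point): point on the far (white bar) half of the rocker, 15 mm from the pivot, on its face; tips over with it, sinking about 4 mm towards the panel from off to on. Press here, straight into the panel
- key_blue (a joint): travel of the blue programme key (full fuse): 0 = up, 0.006 m = right down
- key_blue_top (a point): middle of the top of the round blue key, 28 mm across, 18 mm proud of the panel. Its z axis points straight out of the panel (against the press); its x axis runs up the slope, away from the operator. The key sinks 6 mm along -z, needs 1.5 N to start and 5 N to go right down, and springs back when let go.
- key_green (a joint): travel of the green start key: 0 = up, 0.006 m = right down
- key_green_top (a point): middle of the top of the round green key, 32 mm across, 18 mm proud of the panel. Its z axis points straight out of the panel (against the press); its x axis runs up the slope, away from the operator. The key sinks 6 mm along -z, needs 1.5 N to start and 5 N to go right down, and springs back when let go.
- key_white (a joint): travel of the white programme key (another programme, to be left alone), same make as the blue one, 55 or 110 mm from it
- key_yellow (a joint): travel of the yellow programme key (another programme, to be left alone), same make as the blue one
- key_red (a joint): travel of the red mushroom stop key, 40 mm across, 26 mm proud of the panel (to be left alone)
- jar_large: loose powder jar, white with a black lid, standing in front of the gap between kiln and desk, 72 mm across, 105 mm high; origin under its centre
- jar_small: loose brown powder jar with a metal lid, 56 mm across, 75 mm high; origin under its centre
- sieve: loose red powder sieve, cup 80 mm across and 40 mm high with a flat handle reaching 96 mm along its y; origin under the cup; stands before the kiln
- kiln_post: loose cream ceramic kiln post standing upright between the kiln and the desk, 34 mm across, 100 mm high; origin under its centre
- brush: loose brush, 180 mm long, lying along its x in front of the desk, under 30 mm high
- cork_block: loose cork block 60 x 100 x 35 mm; origin under its centre
- flux_bottle: loose amber bottle with a white cap, 52 mm across, 130 mm high; origin under its centre
Mind the look-alikes: they are no part of the job. What is shaped like the kiln_post but turquoise is not meant.

How it is judged:
By the outcome, as a careful person would: the job done as asked, in the order asked, and still so for the second after the job is handed in, with the robot touching nothing.
It also fails if it takes over 51 s, if anything falls off the work surface, if the arm or the gripper's body presses on something with over 40 N, if the wrist force passes 120 N, or if a joint passes its speed limit or range.

### The arm

A 6-joint arm with a two-finger parallel gripper is mounted at the origin on the work surface. World frame = base frame: x ahead of the robot, y to its left, z up, the work surface at z = 0. Lengths are in m, angles in rad, forces in N, time in s.
With the tool pointing down it reaches from about 0.3 to 0.875 m from the base axis. Payload 4.2 kg.
Tool frame: the origin (TCP) lies on the centre line of the jaws, within the pads' length; the fingertips stand 8 mm ahead of it and the grasp point (between the pads) lies 11 mm behind it; z points along the fingers, y is the line along which they close (so a half turn about z gives the same grasp; the last joint's range is limited). The gripper opens to 85 mm and grips with 20 to 120 N. Pads are 22 mm wide; open, the fingers measure 114 mm over their backs; the gripper's body (76 mm by 85 mm) begins 54 mm behind the grasp point. The pads swing forward as they close: fully open they stand 13 mm farther back than shut.
Start: joints at [-1.152, 0.32, 1.565, -0, 1.257, -0.02], TCP at [0.244, -0.521, 0.239] pointing down, gripper open.
Joint ranges: [-3.11, 3.11], [-0.84, 2.01], [0.21, 2.61], [-1.34, 4.49], [0.05, 2.63], [-2.56, 2.56]. Speed limits (rad/s): [2.57, 2.57, 3.14, 3.14, 3.14, 3.14].

### API

Orientations are given as a unit quaternion [w, x, y, z].
In Python, from workcell import readout, read_camera, hand_in gives the robot as it stands.
- The arm moves only by the tool play_rows, never from a script. Its argument "plan" is a list that holds one entry, the list of rows, each a list of 5 numbers: the closure, from -1 (fully open) to 1 (shut), then the shift along the tool's x, y, z scaled (see below), then the turn about the tool's z scaled (see below). A call has exactly 10 rows; each row shifts and turns the commanded pose from where the row before left it, along the tool's axes as they then stand; what a row does not reach is not made up. The controller multiplies each number of a shift by 40 mm and each number of a turn by 8 degrees. A row lasts 1/8 s, in which the tool goes at most 62.5 mm and 10.7 degrees, less where a joint would pass 70% of its speed; a pose out of reach is approached as far as the arm can. A call with a number of a shift or a turn outside -1 to 1 is refused whole. A call with a gripper value outside its range is refused whole. The fingers move at their own pace and stop on an object; the grip force is fixed at half the most. Time passes only in rows, so rows that do not move let the fingers close, or fill a call up. It gives the time, the measured TCP pose, the force, the opening and the grip force at its end, in the units of the state.
- readout.read_state(): the state, without advancing time (a new reading comes with each control period).
- read_camera(name): name is "scene" or "side" or "wrist"; returns a dict with "color" (420x560x3 uint8, blue, green, red), "mtx" (3x3 intrinsics, pixels), "eye" and "orientation" of the camera in the world; the wrist camera has in their place "tool_from_camera" (4x4, takes a point from camera to tool coordinates, whose origin is the TCP and whose axes are the flange's). Camera axes: x right, y up, looking along -z (the intrinsics and any distortion apply to the point x, -y, -z); pixel columns grow to the right and rows downward; lengths in m; the calibration is good to about 2 mm. A picture is of the moment at which its call begins: read the wrist's pose just before it. There is no depth.
- hand_in(): hands the job in; it is judged then, once.
The state is a dict: "time_s": time; "joint_positions": joint angles; "qd": joint speeds; "joint_efforts": joint torques, N m; "ee_pos": TCP position; "ee_rot": TCP orientation; "force": force on the tool from outside, world axes, zero at the start; "moment": the same for the moment, N m; "width": finger opening in m; "finger_force": force on a finger pad.
Only numpy, scipy, OpenCV 4.12 (cv2) and the standard library are available. Lean on these libraries where they do the work, as an engineer would, in place of code of your own. Each camera call takes 0.05 s, during which the arm holds its last target. There are 200 camera calls.

## Working session

There is one attempt and no reset: what is moved stays moved. The work goes in short steps, Python scripts to look and compute and a tool call to move; the robot and the scene stay as the last step left them, time stands still between calls to the robot, and variables do not carry over. Pictures are saved under pics/ and viewed, at most 12 in all, crops included, and the job is handed in when it is done.

Besides the shell and the picture viewer there is one more tool, called after "Emit:" by a JSON object that holds its "op" and its "data". play_rows: Moves the arm, as the interface text tells. Its arguments: {"type":"object","properties":{"plan":{"type":"array"}},"required":["plan"]}

```bash
mkdir -p pics
python3 - <<'E'
from workcell import readout, read_camera
import cv2,pickle,numpy as np
print(readout.read_state())
for n in("scene","side"):
    c=read_camera(n); pickle.dump(c,open(n+".pkl","wb")); cv2.imwrite(f"pics/{n}0.png",c["color"])
    print(n,{k:v for k,v in c.items() if k!="color"})
E
```

```text
{'time_s': 0.0, 'joint_positions': array([-1.15199990e+00,  3.20283922e-01,  1.56570993e+00,  3.06854430e-05,
        1.25736892e+00, -1.99941043e-02]), 'qd': array([ 2.32349689e-04,  1.19553481e-03, -8.27823250e-05, -1.66226487e-03,
        6.04830516e-04,  3.37634512e-04]), 'joint_efforts': array([-1.02756076e-03, -4.15532577e+01, -2.34164017e+01,  6.86792737e-05,
        8.22156348e-03, -5.61440601e-06]), 'ee_pos': array([ 0.24410679, -0.52009337,  0.23847482]), 'ee_rot': array([-8.70412507e-04,  9.76029892e-01,  2.17634711e-01, -1.61012732e-04]), 'force': array([-0.5190922 , -0.38838789,  0.4961084 ]), 'moment': array([-0.00985276, -0.02494829,  0.02875394]), 'finger_force': 0.0, 'width': 0.08574412105558378}
scene {'mtx': array([[424.43500446,   0.        , 284.11078595],
       [  0.        , 424.43500446, 207.28476441],
       [  0.        ,   0.        ,   1.        ]]), 'eye': array([ 0.43307818, -0.42170783,  1.50523773]), 'orientation': array([ 0.98109951,  0.15572607, -0.01655624, -0.11366189])}
side {'mtx': array([[390.91423612,   0.        , 275.71201472],
       [  0.        , 390.91423612, 214.23485659],
       [  0.        ,   0.        ,   1.        ]]), 'eye': array([-0.22638345,  0.44602016,  1.09089477]), 'orientation': array([-0.47518742, -0.18729375,  0.32149328,  0.79734562])}
```

View pics/scene0.png

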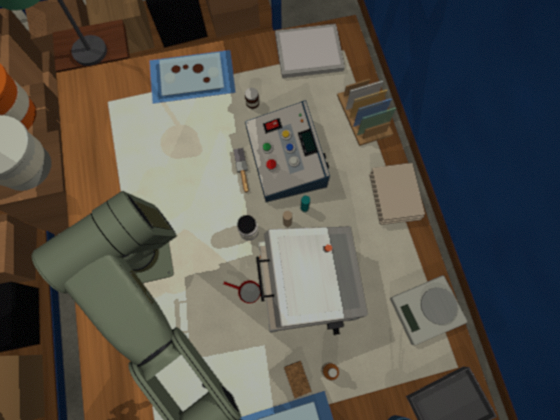

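View pics/side0.png

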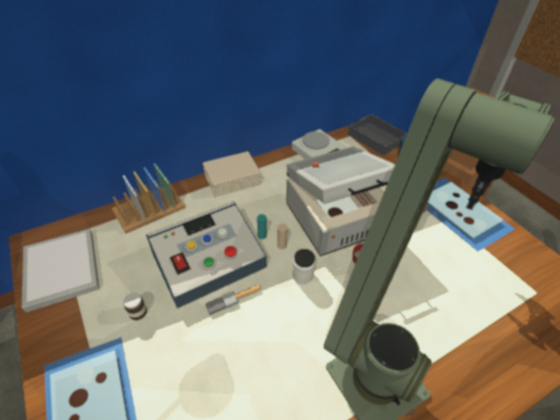

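The scene view shows the desk with the rocker at (272,125), yellow/blue/white keys at (286,134)/(290,147)/(293,160), green at (267,147) and the red stop key at (271,164). The kiln lid is at (305,275) with its handle at (264,277). The side view shows the rocker at (179,263), blue (207,239), green (209,262), red stop (231,252), and the raised lid at (340,172).

Look-alikes: the red stop key, red rocker and red lid knob (327,248), and the turquoise post against the cream one. I'll measure by colour in both views and check with one close crop.

```bash
cat > h.py <<'E'
import cv2,pickle,numpy as np
from scipy.spatial.transform import Rotation as R
def rot(q): return R.from_quat([q[1],q[2],q[3],q[0]]).as_matrix()
def ray(c,p):
    d=np.linalg.inv(c["mtx"])@[p[0],p[1],1]; d=rot(c["orientation"])@[d[0],-d[1],-d[2]]
    return c["eye"],d/np.linalg.norm(d)
def plane(c,p,z):
    e,d=ray(c,p); return e+d*(z-e[2])/d[2]
def tri(a,pa,b,pb):
    e1,d1=ray(a,pa); e2,d2=ray(b,pb)
    t=np.linalg.lstsq(np.c_[d1,-d2],e2-e1,rcond=None)[0]
    x,y=e1+d1*t[0],e2+d2*t[1]; return (x+y)/2,np.linalg.norm(x-y)
def blobs(im,box,name):
    x0,y0,x1,y1=box; h=cv2.cvtColor(im[y0:y1,x0:x1],cv2.COLOR_BGR2HSV)
    H,S,V=cv2.split(h)
    m={"red":((H<8)|(H>172))&(S>140)&(V>70),"green":(H>50)&(H<85)&(S>110)&(V>50),
       "blue":(H>100)&(H<130)&(S>110)&(V>70),"yellow":(H>18)&(H<35)&(S>110)&(V>80)}[name].astype(np.uint8)
    n,_,st,ce=cv2.connectedComponentsWithStats(m)
    return [(ce[i]+[x0,y0],int(st[i,4])) for i in range(1,n) if st[i,4]>8]
E
python3 - <<'E'
from h import *
a,b=[pickle.load(open(n+".pkl","rb")) for n in("scene","side")]
for n in("red","green","blue","yellow"):
    print(n,[(c.round(1).tolist(),s) for c,s in blobs(a["color"],(245,100,330,195),n)],[(c.round(1).tolist(),s) for c,s in blobs(b["color"],(150,205,262,295),n)])
A=cv2.resize(a["color"][95:345,235:375],None,fx=2.8,fy=2.4*1,interpolation=2)
B=cv2.resize(b["color"][135:300,145:405],None,fx=1.54*1,fy=1.54,interpolation=2)
out=np.zeros((600,800,3),np.uint8); out[:A.shape[0],:A.shape[1]]=A; out[:B.shape[0],395:395+B.shape[1]]=B[:, :405]
C=cv2.resize(b["color"][205:295,150:265],None,fx=3.4,fy=3.4,interpolation=2);out[265:265+C.shape[0],400:400+C.shape[1]]=C
cv2.imwrite("pics/crop1.png",out)
E
```

```text
red [([271.4, 124.4], 76), ([270.8, 163.9], 71)] [([230.1, 251.1], 88), ([179.6, 262.1], 124)]
green [([266.2, 146.3], 40)] [([208.4, 261.7], 51)]
blue [([289.3, 146.5], 34)] [([206.8, 237.9], 40)]
yellow [([285.2, 133.3], 38)] [([190.7, 244.4], 52)]
```

View pics/crop1.png

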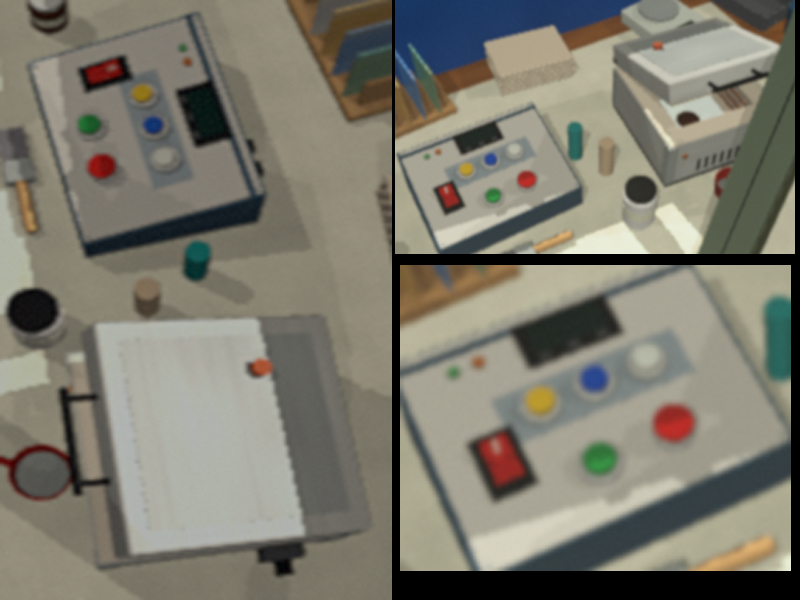

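Run:
```python
from h import *
a,b=[pickle.load(open(n+".pkl","rb")) for n in("scene","side")]
P={"rocker":((271.4,124.4),(179.6,262.1)),"stop":((270.8,163.9),(230.1,251.1)),"green":((266.2,146.3),(208.4,261.7)),"blue":((289.3,146.5),(206.8,237.9)),"yellow":((285.2,133.3),(190.7,244.4)),"knob":((235+261/2.8,95+368/2.4),(145+(657-395)/1.54,135+46/1.54))}
for k,(p,q) in P.items():
    x,e=tri(a,p,b,q); print(k,x.round(4),round(e,4))
s=lambda u,v:(235+u/2.8,95+v/2.4)
for n,p,z in [("FL top",(95,322),.25),("BL",(325,317),.207),("BR",(368,530),.207),("FRtop",(132,552),.25),("FRlow",(100,565),.2),("handle1",(66,392),.2),("handle2",(78,492),.2),
 ("post",(148,284),.1),("turq",(197,247),.1),("jarL",(33,310),.105),("sieve",(42,475),.04)]: print(n,plane(a,s(*p),z).round(3))
```

```text
rocker [0.5617 0.3514 0.0994] 0.0011
stop [0.5246 0.195  0.1021] 0.0016
green [0.524  0.2706 0.0946] 0.0014
blue [0.6041 0.2422 0.1114] 0.001
yellow [0.6021 0.2977 0.1118] 0.002
knob [ 0.6243 -0.1782  0.2412] 0.0015
FL top [ 0.461 -0.081  0.25 ]
BL [ 0.717 -0.122  0.207]
BR [ 0.686 -0.395  0.207]
FRtop [ 0.437 -0.366  0.25 ]
FRlow [ 0.4   -0.371  0.2  ]
handle1 [ 0.411 -0.152  0.2  ]
handle2 [ 0.397 -0.279  0.2  ]
post [ 0.541 -0.     0.1  ]
turq [0.614 0.041 0.1  ]
jarL [ 0.395 -0.007  0.105]
sieve [ 0.355 -0.229  0.04 ]
```

Checks hold: blue–yellow is 55.5 mm, green–stop 75.6 mm, and the heights fit the 12° slope. The lid push point, shut, comes out near (0.45,-0.23). I'll lift, shut the fingers, square the tool to the world axes and go above the lid front.

Emit:
{"op": "play_rows", "data": {"plan": [[[1, 0, 0, -1, 0.79], [1, 0, 0, -1, 0.79], [1, 0, 0, -1, 0.79], [1, 0, 0, -1, 0.79], [1, 0.9, -1, 0, 0], [1, 0.9, -1, 0, 0], [1, 0.9, -1, 0, 0], [1, 0.9, -1, 0, 0], [1, 0.9, -1, 0, 0], [1, 0.5, -1, 0, 0]]]}}

```text
time_s: 1.35
ee_pos: [0.4462, -0.2794, 0.3985]
ee_rot: [-0.0, 1.0, -0.001, -0.0]
force: [0.4, -0.7, 0.5]
width: 0.0001
finger_force: 0.0
```

Run:
```python
from workcell import readout, read_camera
from h import *
s=readout.read_state(); c=read_camera("wrist"); print(s["time_s"],s["ee_pos"],s["ee_rot"],s["joint_positions"],s["force"],s["width"]); print(c["tool_from_camera"],c["mtx"])
cv2.imwrite("pics/w1.png",c["color"]); pickle.dump((s,c),open("w1.pkl","wb"))
```

```text
1.35 [ 0.44615597 -0.27938783  0.39847198] [-4.28790172e-04  9.99999534e-01 -7.50724800e-04 -4.28694130e-04] [-5.81462787e-01  1.85419245e-01  1.35658336e+00  2.46730089e-04
  1.60077738e+00  9.90842239e-01] [ 0.42802782 -0.66888778  0.54308459] 0.00010970057295163378
[[-1.01436806e-03  9.60380601e-01  2.78689923e-01  7.14944008e-02]
 [ 9.99999439e-01  8.89453474e-04  5.74666010e-04  1.38953322e-03]
 [ 3.04016367e-04  2.78690350e-01 -9.60380964e-01 -1.34125815e-01]
 [ 0.00000000e+00  0.00000000e+00  0.00000000e+00  1.00000000e+00]] [[301.79378908   0.         283.69289498]
 [  0.         301.79378908 210.10933336]
 [  0.           0.           1.        ]]
```

View pics/w1.png

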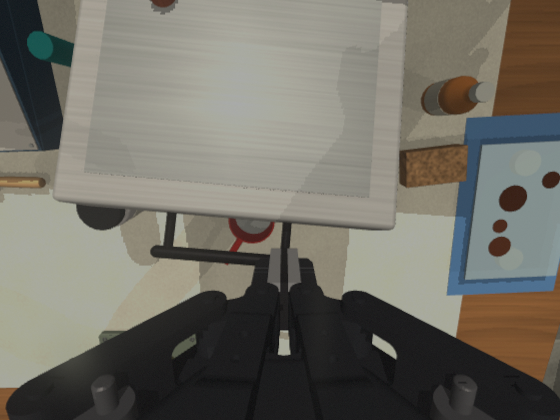

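The wrist view shows the lid front edge from about (60,195) to (395,222), with the handle bar at (155,252)–(310,262), ahead of the edge. The red knob is at (163,2), well clear.

```bash
cat >> h.py <<'E'
def wplane(s,c,p,z):
    T=c["tool_from_camera"]; d=np.linalg.inv(c["mtx"])@[p[0],p[1],1]; d=T[:3,:3]@[d[0],-d[1],-d[2]]
    Q=rot(s["ee_rot"]); e=s["ee_pos"]+Q@T[:3,3]; d=Q@d; return e+d*(z-e[2])/d[2]
E
python3 - <<'E'
from h import *
s,c=pickle.load(open("w1.pkl","rb"))
for z in(.26,.28,.30):
    L=wplane(s,c,(60,194),z);Rr=wplane(s,c,(396,222),z); print(z,L.round(3),Rr.round(3),np.linalg.norm(L-Rr).round(3),((L+Rr)/2).round(3))
E
```

```text
0.26 [ 0.454 -0.073  0.26 ] [ 0.426 -0.387  0.26 ] 0.315 [ 0.44 -0.23  0.26]
0.28 [ 0.459 -0.088  0.28 ] [ 0.433 -0.379  0.28 ] 0.292 [ 0.446 -0.234  0.28 ]
0.3 [ 0.464 -0.104  0.3  ] [ 0.44  -0.372  0.3  ] 0.269 [ 0.452 -0.238  0.3  ]
```

Emit:
{"op": "play_rows", "data": {"plan": [[[1, 0.55, -0.6, 0, 0], [1, 0, -0.5, 0, 0], [1, 0, 0, 0.9, 0], [1, 0, 0, 0.9, 0], [1, 0, 0, 0.4, 0], [1, 0, 0, 0.15, 0], [1, 0, 0, 0.15, 0], [1, 0, 0, 0.15, 0], [1, 0, 0, 0.12, 0], [1, 0, 0, 0.12, 0]]]}}

```text
time_s: 2.65
ee_pos: [0.467, -0.2372, 0.2837]
ee_rot: [0.0, 1.0, -0.001, 0.0]
force: [-2.0, 0.9, 3.8]
width: -0.0004
finger_force: 1.6
```

In contact at 3.8 N, about where predicted. Continuing down slowly.

Emit:
{"op": "play_rows", "data": {"plan": [[[1, 0, 0, 0.14, 0], [1, 0, 0, 0.14, 0], [1, 0, 0, 0.14, 0], [1, 0, 0, 0.14, 0], [1, 0, 0, 0.14, 0], [1, 0, 0, 0.14, 0], [1, 0, 0, 0.14, 0], [1, 0, 0, 0.14, 0], [1, 0, 0, 0.14, 0], [1, 0, 0, 0.14, 0]]]}}

```text
time_s: 3.9
ee_pos: [0.4669, -0.2371, 0.2273]
ee_rot: [0.0, 1.0, -0.001, -0.0]
force: [-1.9, 0.2, 3.6]
width: 0.0002
finger_force: 1.6
```

Emit:
{"op": "play_rows", "data": {"plan": [[[1, 0, 0, 0.06, 0], [1, 0, 0, 0.05, 0], [1, 0, 0, 0.05, 0], [1, 0, 0, 0.03, 0], [1, 0, 0, 0.03, 0], [1, 0, 0, 0.02, 0], [1, 0, 0, 0.02, 0], [1, 0, 0, 0, 0], [1, 0, 0, 0, 0], [1, 0, 0, 0, 0]]]}}

```text
time_s: 5.15
ee_pos: [0.4672, -0.2371, 0.2172]
ee_rot: [0.0, 1.0, -0.001, 0.0]
force: [-0.7, -0.6, -0.2]
width: -0.0001
finger_force: 0.4
```

Emit:
{"op": "play_rows", "data": {"plan": [[[1, 0, 0, 0.02, 0], [1, 0, 0, 0.02, 0], [1, 0, 0, 0.02, 0], [1, 0, 0, 0.02, 0], [1, 0, 0, 0.01, 0], [1, 0, 0, 0.01, 0], [1, 0, 0, 0, 0], [1, 0, 0, 0, 0], [1, 0, 0, 0, 0], [1, 0, 0, 0, 0]]]}}

```text
time_s: 6.4
ee_pos: [0.4668, -0.2371, 0.215]
ee_rot: [0.0, 1.0, -0.001, 0.0]
force: [-5.3, 2.3, 11.2]
width: 0.0002
finger_force: 5.8
```

Stopped at 11 N with the tip at 207 mm, so the lid is shut. Lifting and moving over the desk.

Emit:
{"op": "play_rows", "data": {"plan": [[[1, 0, 0, -0.3, 0], [1, 0, 0, -0.9, 0], [1, 0.1, -0.8, -0.8, 0], [1, 0.1, -1, 0, 0], [1, 0.1, -1, 0, 0], [1, 0.1, -1, 0, 0], [1, 0.1, -1, 0, 0], [1, 0.1, -1, 0, 0], [1, 0.1, -1, 0, 0], [1, 0.1, -1, 0, 0]]]}}

```text
time_s: 7.65
ee_pos: [0.5002, 0.0764, 0.2935]
ee_rot: [-0.0, 1.0, -0.001, 0.001]
force: [0.2, 0.1, -0.8]
width: -0.0001
finger_force: 0.0
```

Emit:
{"op": "play_rows", "data": {"plan": [[[1, 0, -1, 0, 0], [1, 0, -1, 0, 0], [1, 0, -1, 0, 0], [1, 0, -1, 0, 0], [1, 0, -1, 0, 0], [1, 0, -0.5, 0, 0], [1, 0, 0, 0, 0], [1, 0, 0, 0, 0], [1, 0, 0, 0, 0], [1, 0, 0, 0, 0]]]}}

```text
time_s: 8.9
ee_pos: [0.5004, 0.294, 0.2935]
ee_rot: [0.0, 1.0, -0.002, 0.0]
force: [-0.4, 0.1, 0.2]
width: 0.0001
finger_force: 0.0
```

Run:
```python
from workcell import readout, read_camera
from h import *
s=readout.read_state(); c=read_camera("wrist"); print(s["time_s"],s["ee_pos"],s["ee_rot"],s["joint_positions"],s["force"])
cv2.imwrite("pics/w2.png",c["color"]); pickle.dump((s,c),open("w2.pkl","wb"))
cs=read_camera("side")["color"]; cv2.imwrite("pics/s2.png",cv2.resize(cs[110:290,120:440],None,fx=2.5,fy=2.5))
for n,z in(("red",.1),("green",.0946),("blue",.1114),("yellow",.1115)):
    print(n,[(p.round(1).tolist(),a,wplane(s,c,p,z).round(4).tolist()) for p,a in blobs(c["color"],(0,0,560,420),n) if a>150])
```

```text
8.9 [0.50042128 0.2939778  0.29352624] [ 3.47281149e-05  9.99998369e-01 -1.79787416e-03  1.66911039e-04] [ 5.11452557e-01  3.00237655e-01  1.45635983e+00 -2.28358693e-04
  1.38473847e+00  2.08588685e+00] [-0.41840596  0.0665058   0.16104932]
red [([230.4, 129.9], 1015, [0.5648, 0.3484, 0.1]), ([376.8, 166.1], 986, [0.5262, 0.1916, 0.1])]
green [([306.8, 165.9], 565, [0.526, 0.2672, 0.0946])]
blue [([338.1, 86.9], 641, [0.6051, 0.2392, 0.1114]), ([32.9, 219.1], 883, [0.4711, 0.569, 0.1114]), ([16.7, 375.3], 319, [0.2586, 0.6402, 0.1114])]
yellow [([281.8, 88.6], 655, [0.6038, 0.2941, 0.1115])]
```

View pics/w2.png

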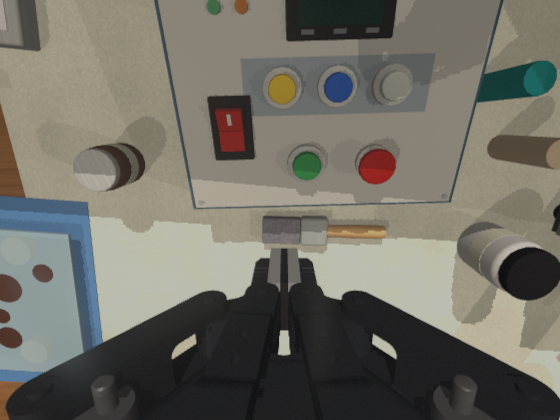

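View pics/s2.png

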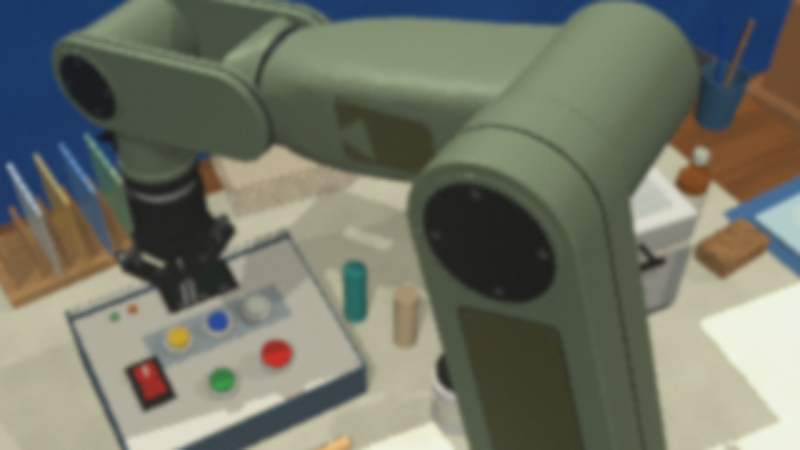

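Side view: the kiln lid at right looks shut flush, with the arm hiding part of it. Wrist view: rocker at (230,130) with the white bar at (229,120), green (307,166), blue (338,87), stop key (377,166). These agree with the earlier estimates to 3 mm. Going above the rocker's far half at (0.574,0.350).

Emit:
{"op": "play_rows", "data": {"plan": [[[1, 0.9, -0.7, 0, 0], [1, 0.94, -0.7, 0, 0], [1, 0, 0, 1, 0], [1, 0, 0, 1, 0], [1, 0, 0, 1, 0], [1, 0, 0, 0.8, 0], [1, 0, 0, 0.2, 0], [1, 0, 0, 0.1, 0], [1, 0, 0, 0, 0], [1, 0, 0, 0, 0]]]}}

```text
time_s: 10.25
ee_pos: [0.5746, 0.351, 0.1307]
ee_rot: [-0.001, 1.0, -0.001, 0.001]
force: [-0.2, -0.7, -0.2]
width: -0.0002
finger_force: 0.0
```

Run:
```python
from workcell import readout, read_camera
from h import *
s=readout.read_state(); c=read_camera("wrist"); print(s["time_s"],s["ee_pos"],s["force"])
cv2.imwrite("pics/w3.png",c["color"][150:350,180:380].repeat(2,0).repeat(2,1))
```

```text
10.25 [0.57464325 0.35100098 0.13073654] [-0.21759613 -0.72786034 -0.15171833]
```

View pics/w3.png

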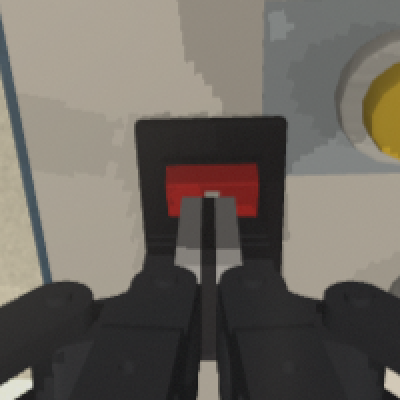

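The crop shows the closed fingertips centred across the red far half (tip edge at row 197, far rocker end at row 164), about 4 mm short of the end. I'll shift 3 mm up the slope and press.

Emit:
{"op": "play_rows", "data": {"plan": [[[1, 0.07, 0, 0, 0], [1, 0, 0, 0.1, 0], [1, 0, 0, 0.1, 0], [1, 0, 0, 0.06, 0], [1, 0, 0, 0.05, 0], [1, 0, 0, 0.05, 0], [1, 0, 0, 0.05, 0], [1, 0, 0, 0.03, 0], [1, 0, 0, 0, 0], [1, 0, 0, 0, 0]]]}}

```text
time_s: 11.55
ee_pos: [0.5775, 0.3509, 0.1128]
ee_rot: [-0.0, 1.0, -0.001, 0.001]
force: [1.6, -1.3, 5.7]
width: -0.0
finger_force: 3.1
```

Emit:
{"op": "play_rows", "data": {"plan": [[[1, 0, 0, 0.03, 0], [1, 0, 0, 0.03, 0], [1, 0, 0, 0.02, 0], [1, 0, 0, 0.02, 0], [1, 0, 0, 0, 0], [1, 0, 0, 0, 0], [1, 0, 0, 0, 0], [1, 0, 0, 0, 0], [1, 0, 0, 0, 0], [1, 0, 0, 0, 0]]]}}

```text
time_s: 12.8
ee_pos: [0.5777, 0.351, 0.1123]
ee_rot: [-0.001, 1.0, -0.001, 0.002]
force: [-3.2, -3.9, 20.1]
width: 0.0
finger_force: 10.3
```

Hard stop at 20 N with the tip at 104 mm, as predicted for fully on. Lifting to check.

Emit:
{"op": "play_rows", "data": {"plan": [[[1, 0, 0, -0.3, 0], [1, 0, 0, -0.7, 0], [1, 0, 0, -1, 0], [1, -0.9, 0, -1, 0], [1, -1, 0.6, -0.9, 0], [1, 0, 0.8, -0.5, 0], [1, 0, 0, 0, 0], [1, 0, 0, 0, 0], [1, 0, 0, 0, 0], [1, 0, 0, 0, 0]]]}}

```text
time_s: 14.05
ee_pos: [0.5006, 0.2953, 0.2825]
ee_rot: [0.0, 1.0, -0.001, -0.001]
force: [0.2, -0.8, -0.6]
width: 0.0003
finger_force: 0.0
```

Run:
```python
from workcell import readout, read_camera
from h import *
s=readout.read_state(); c=read_camera("wrist"); print(s["time_s"],s["ee_pos"],s["force"])
s0,c0=pickle.load(open("w2.pkl","rb"))
f=lambda im:cv2.resize(im,None,fx=4,fy=4,interpolation=2)
a=f(c0["color"][85:175,195:265])
p=[round(float(v)) for v in blobs(c["color"],(150,60,290,200),"red")[0][0]]; print(p)
b=f(c["color"][p[1]-45:p[1]+45,p[0]-35:p[0]+35])
cv2.imwrite("pics/cmp.png",np.hstack([a,b]))
for n,z in(("red",.1),("green",.0946),("blue",.1114)):
    print(n,[(p.round(1).tolist(),a,wplane(s,c,p,z).round(4).tolist()) for p,a in blobs(c["color"],(100,0,500,230),n) if a>150])
```

```text
14.05 [0.50056988 0.29528996 0.28245864] [ 0.15091691 -0.8292921  -0.62752219]
[230, 131]
red [([229.9, 130.9], 1104, [0.5637, 0.3483, 0.1]), ([381.2, 167.5], 1052, [0.5261, 0.1915, 0.1])]
green [([308.6, 167.0], 607, [0.5261, 0.2672, 0.0946])]
blue [([341.6, 85.3], 697, [0.6051, 0.2392, 0.1114])]
```

View pics/cmp.png

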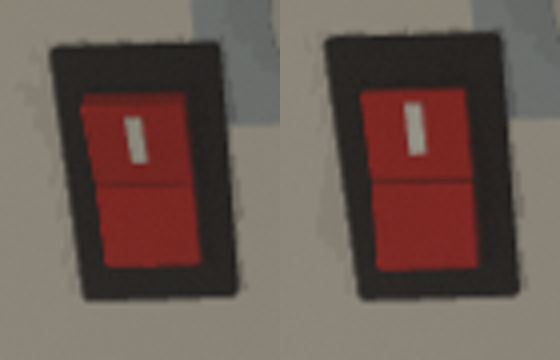

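The comparison (left before, right after) shows the end face gone and the halves nearly level, so the rocker tipped over. For certainty I'll press once more, slightly nearer the pivot so the tip stays wholly on the rocker face.

Emit:
{"op": "play_rows", "data": {"plan": [[[1, 0.9, -0.7, 0, 0], [1, 0.86, -0.7, 0, 0], [1, 0, 0, 1, 0], [1, 0, 0, 1, 0], [1, 0, 0, 1, 0], [1, 0, 0, 0.8, 0], [1, 0, 0, 0.15, 0], [1, 0, 0, 0.15, 0], [1, 0, 0, 0, 0], [1, 0, 0, 0, 0]]]}}

```text
time_s: 15.35
ee_pos: [0.5718, 0.351, 0.121]
ee_rot: [-0.001, 1.0, -0.001, 0.001]
force: [0.5, 0.4, 0.0]
width: -0.0002
finger_force: 0.0
```

Emit:
{"op": "play_rows", "data": {"plan": [[[1, 0, 0, 0.05, 0], [1, 0, 0, 0.03, 0], [1, 0, 0, 0.03, 0], [1, 0, 0, 0.02, 0], [1, 0, 0, 0.02, 0], [1, 0, 0, 0.02, 0], [1, 0, 0, 0, 0], [1, 0, 0, 0, 0], [1, 0, 0, 0, 0], [1, 0, 0, 0, 0]]]}}

```text
time_s: 16.6
ee_pos: [0.5712, 0.3507, 0.1129]
ee_rot: [0.0, 1.0, -0.001, 0.0]
force: [0.4, 0.1, 0.5]
width: -0.0001
finger_force: 0.0
```

Emit:
{"op": "play_rows", "data": {"plan": [[[1, 0, 0, 0.03, 0], [1, 0, 0, 0.03, 0], [1, 0, 0, 0.02, 0], [1, 0, 0, 0.02, 0], [1, 0, 0, 0.02, 0], [1, 0, 0, 0.02, 0], [1, 0, 0, 0, 0], [1, 0, 0, 0, 0], [1, 0, 0, 0, 0], [1, 0, 0, 0, 0]]]}}

```text
time_s: 17.85
ee_pos: [0.5715, 0.3508, 0.1114]
ee_rot: [-0.001, 1.0, -0.001, 0.001]
force: [-5.8, -2.2, 17.3]
width: -0.0001
finger_force: 9.2
```

Stopped at 111.4 mm where fully-on predicts about 111, so the rocker is on. Now above the blue key.

Emit:
{"op": "play_rows", "data": {"plan": [[[1, 0, 0, -0.5, 0], [1, 0, 0, -1, 0], [1, 0.28, 0.9, 0, 0], [1, 0.28, 0.9, 0, 0], [1, 0.28, 0.95, 0, 0], [1, 0, 0, 0.6, 0], [1, 0, 0, 0.3, 0], [1, 0, 0, 0.1, 0], [1, 0, 0, 0, 0], [1, 0, 0, 0, 0]]]}}

```text
time_s: 19.1
ee_pos: [0.6048, 0.2412, 0.128]
ee_rot: [-0.0, 1.0, -0.001, 0.001]
force: [-0.0, 0.7, -0.1]
width: 0.0001
finger_force: 0.0
```

Run:
```python
from workcell import readout, read_camera
from h import *
s=readout.read_state(); c=read_camera("wrist"); print(s["time_s"],s["ee_pos"],s["force"])
cv2.imwrite("pics/w4.png",c["color"][150:350,180:380].repeat(2,0).repeat(2,1))
```

```text
19.1 [0.60484688 0.24117745 0.12798737] [-0.04671688  0.74964527 -0.09578535]
```

View pics/w4.png

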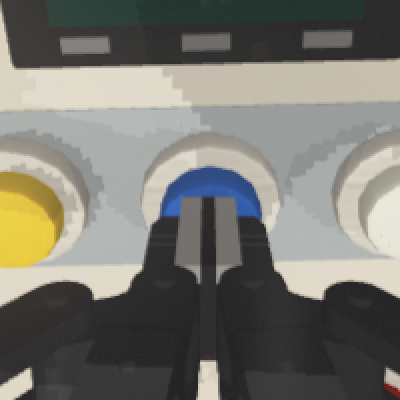

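The fingertips sit over the blue key, which shows at (212,190) behind the tip. The yellow and white keys are well to each side. Pressing.

Emit:
{"op": "play_rows", "data": {"plan": [[[1, 0, 0, 0.1, 0], [1, 0, 0, 0.05, 0], [1, 0, 0, 0.05, 0], [1, 0, 0, 0.05, 0], [1, 0, 0, 0.03, 0], [1, 0, 0, 0.03, 0], [1, 0, 0, 0.03, 0], [1, 0, 0, 0, 0], [1, 0, 0, 0, 0], [1, 0, 0, 0, 0]]]}}

```text
time_s: 20.4
ee_pos: [0.6061, 0.2411, 0.119]
ee_rot: [-0.001, 1.0, -0.001, 0.003]
force: [-3.2, -1.3, 24.3]
width: -0.0001
finger_force: 11.9
```

Hard at 24 N. To check the travel, I'll back off a little and see whether the key still pushes.

Emit:
{"op": "play_rows", "data": {"plan": [[[1, 0, 0, -0.1, 0], [1, 0, 0, -0.1, 0], [1, 0, 0, 0, 0], [1, 0, 0, 0, 0], [1, 0, 0, 0, 0], [1, 0, 0, 0, 0], [1, 0, 0, 0, 0], [1, 0, 0, 0, 0], [1, 0, 0, 0, 0], [1, 0, 0, 0, 0]]]}}

```text
time_s: 21.65
ee_pos: [0.6045, 0.2406, 0.1217]
ee_rot: [0.0, 1.0, -0.001, -0.0]
force: [1.9, -0.1, 5.0]
width: -0.0001
finger_force: 1.8
```

Emit:
{"op": "play_rows", "data": {"plan": [[[1, 0, 0, -0.05, 0], [1, 0, 0, 0, 0], [1, 0, 0, 0, 0], [1, 0, 0, 0, 0], [1, 0, 0, 0, 0], [1, 0, 0, 0, 0], [1, 0, 0, 0, 0], [1, 0, 0, 0, 0], [1, 0, 0, 0, 0], [1, 0, 0, 0, 0]]]}}

```text
time_s: 22.9
ee_pos: [0.6042, 0.2405, 0.1236]
ee_rot: [0.0, 1.0, -0.001, -0.0]
force: [-0.6, -0.1, 2.9]
width: -0.0003
finger_force: 1.2
```

The force falls off as a spring over 6 mm, so blue went right down. Releasing and moving to the green key.

Emit:
{"op": "play_rows", "data": {"plan": [[[1, 0, 0, -0.3, 0], [1, 0, 0, -0.8, 0], [1, -0.65, -0.24, 0, 0], [1, -0.65, -0.24, 0, 0], [1, -0.65, -0.23, 0, 0], [1, 0, 0, 0.6, 0], [1, 0, 0, 0.5, 0], [1, 0, 0, 0.2, 0], [1, 0, 0, 0, 0], [1, 0, 0, 0, 0]]]}}

```text
time_s: 24.15
ee_pos: [0.5273, 0.2693, 0.1166]
ee_rot: [-0.0, 1.0, -0.001, 0.001]
force: [-0.5, 0.1, -0.1]
width: 0.0001
finger_force: 0.0
```

Run:
```python
from workcell import readout, read_camera
from h import *
s=readout.read_state(); c=read_camera("wrist"); print(s["time_s"],s["ee_pos"],s["force"])
cv2.imwrite("pics/w5.png",c["color"][60:350,140:420].repeat(2,0).repeat(2,1))
```

```text
24.15 [0.52730958 0.2693057  0.1165795 ] [-0.51197083  0.14307571 -0.09186284]
```

View pics/w5.png

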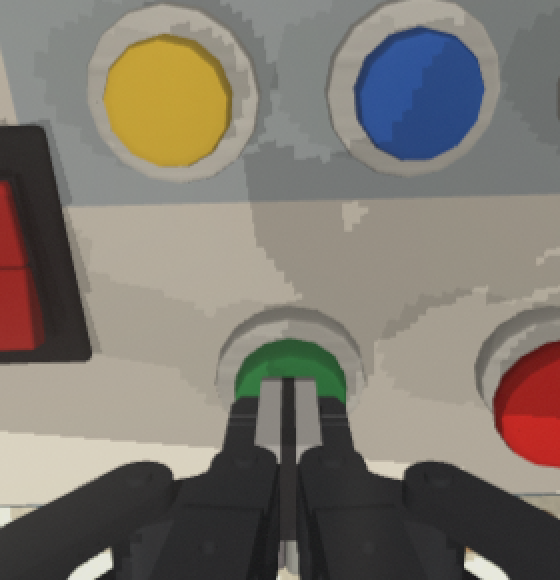

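Blue has sprung back up at (420,95), and the tip is centred on green at (290,370), clear of the red stop key at (550,405). Pressing green: contact should come at about 108 mm and the bottom at about 102.

Emit:
{"op": "play_rows", "data": {"plan": [[[1, 0, 0, 0.1, 0], [1, 0, 0, 0.08, 0], [1, 0, 0, 0.05, 0], [1, 0, 0, 0.05, 0], [1, 0, 0, 0.05, 0], [1, 0, 0, 0.04, 0], [1, 0, 0, 0.03, 0], [1, 0, 0, 0, 0], [1, 0, 0, 0, 0], [1, 0, 0, 0, 0]]]}}

```text
time_s: 25.45
ee_pos: [0.5279, 0.2694, 0.1027]
ee_rot: [-0.001, 1.0, -0.001, 0.002]
force: [-1.2, -2.4, 16.5]
width: 0.0002
finger_force: 8.6
```

16.5 N against a hard stop at 102.7 mm, so green is right down. Lifting clear.

Emit:
{"op": "play_rows", "data": {"plan": [[[1, 0, 0, -0.2, 0], [1, 0, 0, -0.6, 0], [1, 0, 0, -1, 0], [1, 0, 0, -1, 0], [1, 0, 0, -1, 0], [1, 0, 0, -1, 0], [1, 0, 0, -0.5, 0], [1, 0, 0, 0, 0], [1, 0, 0, 0, 0], [1, 0, 0, 0, 0]]]}}

```text
time_s: 26.7
ee_pos: [0.526, 0.269, 0.3099]
ee_rot: [0.001, 1.0, -0.001, -0.002]
force: [-0.2, 0.1, 0.5]
width: 0.0001
finger_force: 0.0
```

Run:
```python
from workcell import readout, read_camera
from h import *
s=readout.read_state(); print(s["time_s"],s["ee_pos"],s["force"])
c=read_camera("scene")["color"]; cv2.imwrite("pics/end.png",cv2.resize(c[85:345,225:385],None,fx=2.3,fy=2.3,interpolation=2))
```

```text
26.7 [0.52598641 0.26896947 0.30989644] [-0.23216916  0.12278464  0.54389004]
```

View pics/end.png

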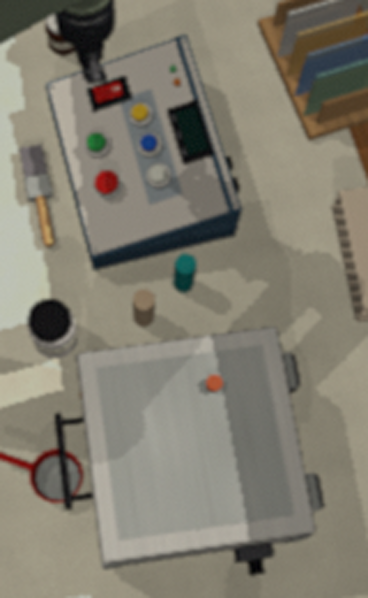

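The lid is flat and shut (its top face spans (80,355)–(315,560)). The rocker at (108,92) is on, and the jar, posts, sieve and brush stand where they were.

```bash
python3 -c "
from workcell import hand_in
print(hand_in())"
```

```text
the job is handed in; nothing more can be done
None
```

I shut the lid, tipped the rocker on, then pressed the blue and green keys in that order and let them spring back, and handed the job in at about 27 s; the judge's verdict was not shown.

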